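# Close the sweet jar and slide the lane pusher up until the row is held

### The arm

A 7-joint arm with a two-finger parallel gripper is mounted at the origin on the work surface. World frame = base frame: x ahead of the robot, y to its left, z up, the work surface at z = 0. Lengths are in m, angles in rad, forces in N, time in s.
With the tool pointing down it reaches from about 0.35 to 0.9 m from the base axis. Payload 8.1 kg.
Tool frame: the origin (TCP) lies at the centre of the arm's flange, where the gripper is bolted on; the fingertips stand 178 mm ahead of it and the grasp point (between the pads) lies 159 mm ahead of it; z points along the fingers, y is the line along which they close (so a half turn about z gives the same grasp; the last joint's range is limited). The gripper opens to 92 mm and grips with 3 to 60 N. Pads are 19 mm wide; open, the fingers measure 130 mm over their backs; the gripper's body (75 mm by 190 mm) begins 47 mm behind the grasp point.
Start: joints at [1.244, 0.434, 0.025, 1.573, -0.012, 1.134, -0.075], TCP at [0.139, -0.609, 0.405] pointing down, gripper open.
Joint ranges: [-2.62, 2.62], [-0.44, 2.09], [-1.27, 1.32], [0.08, 2.57], [-1.32, 4.46], [0.12, 2], [-2.74, 2.74]. Speed limits (rad/s): [2.22, 2.22, 3.01, 3.01, 3.14, 3.14, 3.14].

### API

Orientations are given as a rotation vector (axis times angle).
In Python, from cell import arm gives the robot as it stands. The module is installed in compiled form; this text tells all that it offers.
- The arm moves only by the shell command python3 -m inch 'ROWS' [FORCE]. ROWS is text: rows parted by semicolons, each of 5 numbers parted by spaces: the shift along the tool's x, y, z in m, then the turn about the tool's z in rad, then the finger opening in m, from 0 to 0.0918. In form: x y z roll fingers; .... A call has 1 to 5 rows; each row is the pose to reach, as a shift and turn from the pose commanded when the call began, along the tool's axes at that moment; what a row does not reach only later rows make up. A row lasts 1/10 s, in which the tool goes at most 50 mm and 8.59 degrees, less where a joint would pass 70% of its speed; a pose out of reach is approached as far as the arm can. A call with a gripper value outside its range is refused whole. The fingers move at their own pace and stop on an object; FORCE is the grip in N (left out, the last holds). Time passes only in rows, so rows that repeat a pose let the fingers close. It gives the time, the measured TCP pose, the force, the opening and the grip force at its end, in the units of the state.
- arm.observe(): the state, without advancing time (a new reading comes with each control period).
- arm.get_image(name): name is "side" or "top" or "wrist"; returns the picture (384x512x3 uint8, red, green, blue); there is no depth.
- arm.get_calibration(name): a dict with "intrinsics" (3x3 intrinsics, pixels), "distortion" ([k1, k2, p1, p2, k3] as OpenCV has them; the pictures are not rectified), "pose" (4x4, takes a point from camera to world coordinates). Camera axes: x right, y up, looking along -z (the intrinsics and any distortion apply to the point x, -y, -z); pixel columns grow to the right and rows downward; lengths in m; the calibration is good to about 2 mm. A picture is of the moment at which its call begins: read the wrist's pose just before it. get_calibration takes no time and is no camera call; for the wrist camera it gives the pose at the moment of the call.
- arm.sign_off(): hands the job in; it is judged then, once.
Trained networks look in the newest picture that a camera, given by its name, has taken for a name from the list of things; names that differ only in an ending like _2 or _b are one class to them, and where a whole thing is asked for, a point or a joint stands for the part that bears it (a point fixed in the world has none). Each returns a list of dicts, best first, with "conf" (0 to 1); they miss things now and then, are a little off and sometimes report something else, mostly with a low value. They report only what shows in the picture. A call takes as long as a camera call. They do not tell look-alikes from the thing itself.
- arm.look_for(camera, query): "point" ([row, column] in pixels, amid what is visible of it).
- arm.silhouettes(camera, query): "region" (384x512 bool, what is visible of it) and "point" ([row, column] in pixels, amid what is visible of it).
- arm.place_of(camera, query): "point" ([row, column] in pixels: a listed point, or the origin of a listed thing).
The state is a dict: "clock": time; "joints": joint angles; "dq": joint speeds; "joint_efforts": joint torques, N m; "position": TCP position; "ee_rot": TCP orientation; "force": force on the tool from outside, world axes, zero at the start; "ft_torque": the same for the moment, N m; "width": opening from 0.0 (shut) to 1.0 (fully open); "gripper_force": force on a finger pad.
Only numpy, scipy, OpenCV 4.12 (cv2) and the standard library are available. Lean on these libraries where they do the work, as an engineer would, in place of code of your own. Each camera call takes 0.05 s, during which the arm holds its last target. There are 200 camera calls.

### The job

Put the loose lid on the open sweet jar so that it sits seated and level, and let go of it. Then slide the pusher along its track until the two jars stand together in a row, lightly held against the spring-loaded pad of the end stop (the pad pressed in about halfway, roughly a centimetre, not squeezed hard), and leave the pusher there. Do not disturb the dish or the dessert cup nearby.

Things in the scene. Friction and masses are not known exactly. Their poses are not given: they have to be found in the camera images.
- lane: Fixed aluminium tray on the counter, 92 mm wide (x), 500 mm long (y), holding the jars in a row. Origin on the counter, on its centre line; its y axis runs along the track from pusher to end stop (tray spans y = -260 to +240 mm). Inner floor 6 mm above the counter; side rails 31 mm high, inner faces 82 mm apart. Its pose varies.
- pusher: Grey pusher that slides along the lane's +y (220 mm of travel, start varies) and stays where left. Origin: foot of its front face on the centre line, 6.5 mm above the counter; axes as the lane's. Front plate 70 mm wide, 51 mm high; behind it a low sled and an upright grip fin. Sliding it takes about 9 N of steady drag, plus 1 to 3 N for each jar it pushes.
- pusher_grip (a point): Point on the pusher's grip fin to take hold of, 65 mm behind (-y) the front face and 70 mm above the counter. The fin is 20 mm thick across the lane (x), 60 mm long along the lane (y), its top 98.5 mm above the counter.
- endstop: End stop at the lane's +y end; origin: foot of its fixed end plate, 236 mm along the lane's y, 6 mm above the counter. It carries a sprung black pad (70 mm wide, 44 mm high) facing the jars. The pad's rest place varies: face 48 to 84 mm before the end plate, NOT reported: feel or see it. It yields up to 20 mm at 0.5 N per mm, from 0 N: the push force then climbs steadily above the drag.
- jar_open: Amber glass jar without lid, holding sweets: outer diameter 76 mm, height 80 mm, wall 3 mm (mouth 70 mm across), about 160 g. Origin: centre of its underside. Stands loose in the lane; it may be either the nearer or the farther of the two jars from the pusher.
- jar_open_rim (a point): Centre of the open jar's mouth, at rim height, 80 mm above the jar's underside.
- jar_shut: The same jar with a lid already fixed on (one piece; jar 76 mm in diameter, knob top 120 mm above its underside), about 200 g. Origin: centre of its underside. Stands loose in the lane.
- lid: Loose black round lid, 60 g, on the counter at the lane's +x side, knob up. Origin: centre of its underside. Plug 64 mm across, 10 mm high (foot tapered to 54 mm); flange 76 mm across (10 to 16 mm above the origin); round knob 26 mm across (16 to 50 mm). Seated, its origin is 10 mm below jar_open_rim, with 3 mm of play all round.
- dish: Bystander: white square dish 120 mm wide with a green cake (62 mm high in all), loose; origin at the centre of its underside.
- dessert: Bystander: clear square dessert cup, 60 mm wide, 80 mm high, loose; origin at the centre of its underside.
Things that resemble listed ones, but are neither listed nor needed, are in the scene too. Leave any pink look-alike of the lid alone. Leave any red look-alike of the jar_shut alone.

How it is judged:
By the outcome, as a careful person would: the job done as asked, in the order asked, and still so for the second after the job is handed in, with the robot touching nothing.
It also fails if it takes over 64 s, if anything falls off the work surface, if the arm or the gripper's body presses on something with over 40 N, if the wrist force passes 120 N, or if a joint passes its speed limit or range.

## Working session

There is one attempt and no reset: what is moved stays moved. The work goes in short steps, Python scripts to look and compute and a shell command to move; the robot and the scene stay as the last step left them, time stands still between calls to the robot, and variables do not carry over. Pictures are saved under pics/ and viewed, at most 12 in all, crops included, and the job is handed in when it is done.

```bash
mkdir -p pics
cat > h.py <<'E'
import numpy as np, cv2
from cell import arm
def ray(cam,px,cal=None):
    c=cal or arm.get_calibration(cam);K=np.array(c["intrinsics"],float);d=np.array(c["distortion"],float);T=np.array(c["pose"])
    u=cv2.undistortPoints(np.array([[[px[1],px[0]]]],float),K,d)[0,0]
    v=T[:3,:3]@np.array([u[0],-u[1],-1]);return T[:3,3],v/np.linalg.norm(v)
def atz(cam,px,z):
    o,v=ray(cam,px);return o+v*(z-o[2])/v[2]
def proj(cam,p):
    c=arm.get_calibration(cam);T=np.array(c["pose"]);q=T[:3,:3].T@(np.array(p)-T[:3,3])
    r=cv2.projectPoints(np.array([[q[0],-q[1],-q[2]]]),np.zeros(3),np.zeros(3),np.array(c["intrinsics"],float),np.array(c["distortion"],float))[0][0,0]
    return r[1],r[0]
def tri(p1,p2):
    o1,v1=ray("top",p1);o2,v2=ray("side",p2)
    t=np.linalg.lstsq(np.c_[v1,-v2],o2-o1,rcond=None)[0];a=o1+t[0]*v1;b=o2+t[1]*v2
    return (a+b)/2,np.linalg.norm(a-b)
E
python3 - <<'E'
from h import *
np.set_printoptions(precision=3,suppress=True)
ims=[]
Z=dict(lane=0,pusher=.0065,pusher_grip=.07,endstop=.006,jar_open=.006,jar_open_rim=.086,jar_shut=.006,lid=0,dish=0,dessert=0)
for c in("top","side"):
    im=arm.get_image(c);cv2.imwrite(f"pics/{c}0.png",im[...,::-1])
    for q in Z:
        for r in arm.place_of(c,q)[:4]:
            if r["conf"]>.2: print(c,q,round(r["conf"],2),np.round(r["point"]),atz(c,r["point"],Z[q]))
s=arm.observe();print(s["clock"],s["position"],s["ee_rot"],s["force"])
E
```

```text
top lane 0.62 [201. 240.] [0.518 0.072 0.   ]
top pusher 0.74 [198. 291.] [ 0.522 -0.036  0.006]
top pusher_grip 0.98 [188. 325.] [ 0.536 -0.101  0.07 ]
top endstop 0.6 [211. 130.] [0.503 0.311 0.006]
top jar_open 0.21 [189. 322.] [ 0.54  -0.105  0.006]
top jar_open_rim 0.9 [202. 210.] [0.513 0.129 0.086]
top jar_open_rim 0.5 [191. 323.] [ 0.53  -0.093  0.086]
top jar_shut 0.93 [268. 268.] [0.374 0.016 0.006]
top jar_shut 0.89 [199. 265.] [0.523 0.019 0.006]
top lid 0.77 [100. 263.] [0.741 0.018 0.   ]
top lid 0.62 [150. 215.] [0.632 0.125 0.   ]
top lid 0.31 [206. 212.] [0.511 0.133 0.   ]
top dish 0.64 [110. 335.] [ 0.716 -0.142  0.   ]
top dessert 0.69 [149. 144.] [0.639 0.282 0.   ]
side lane 0.88 [211. 228.] [0.518 0.074 0.   ]
side lane 0.57 [157. 223.] [0.504 0.309 0.   ]
side pusher 0.76 [241. 233.] [ 0.527 -0.037  0.006]
side pusher_grip 0.73 [243. 233.] [ 0.528 -0.104  0.07 ]
side pusher_grip 0.52 [170. 222.] [0.505 0.152 0.07 ]
side pusher_grip 0.36 [274. 321.] [ 0.695 -0.198  0.07 ]
side endstop 0.48 [196. 276.] [0.641 0.117 0.006]
side jar_open 0.9 [195. 228.] [0.517 0.129 0.006]
side jar_open_rim 0.77 [169. 221.] [0.503 0.135 0.086]
side jar_shut 0.91 [232. 168.] [0.375 0.003 0.006]
side jar_shut 0.59 [223. 229.] [0.518 0.025 0.006]
side jar_shut 0.36 [277. 321.] [ 0.709 -0.152  0.006]
side lid 0.82 [197. 276.] [0.642 0.122 0.   ]
side lid 0.54 [226. 227.] [0.513 0.021 0.   ]
side dish 0.84 [273. 320.] [ 0.712 -0.137  0.   ]
side dessert 0.81 [165. 272.] [0.645 0.265 0.   ]
1.1 [ 0.139 -0.609  0.405] [3.122 0.351 0.   ] [-0.138  0.228 -0.471]
```

View pics/top0.png

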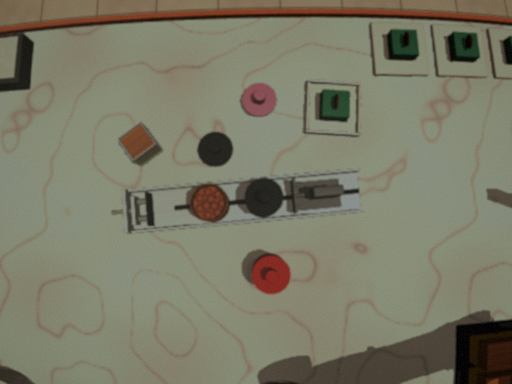

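View pics/side0.png

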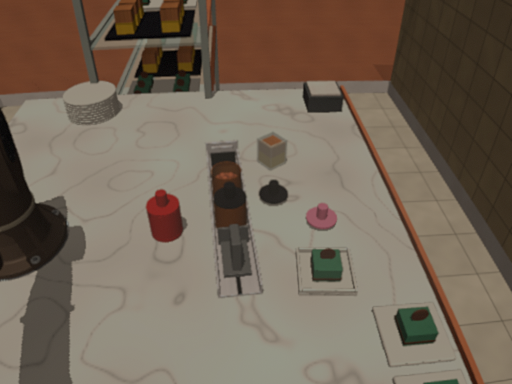

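The top view shows the open jar (sweets) at about (202,210), farther from the pusher, and the black-lidded jar at (198,264). There are two lid candidates, black at (149,215) and pink at (99,259). The black one fits, since pink is the look-alike. The red jar at (273,270) is also a look-alike. I'll confirm the lid in a crop.

Run:
```python
from h import *
np.set_printoptions(precision=4,suppress=True)
im=cv2.imread("pics/top0.png");cv2.imwrite("pics/crop1.png",cv2.resize(im[80:250,100:300],None,fx=3.5,fy=3.5,interpolation=cv2.INTER_CUBIC))
for q,t in(("lid",(150,215)),("jar_open",(202,210)),("jar_shut",(199,265))):
    for r in arm.silhouettes("top",q)[:4]:
        m=r["region"].astype(np.uint8)
        if m.sum()<20: continue
        (cx,cy),rad=cv2.minEnclosingCircle(np.argwhere(m)[:,::-1].astype(np.float32))
        print(q,r["conf"],cy,cx,rad,[atz("top",(cy,cx),z)[:2] for z in(.013,.086,.1)])
for r in arm.silhouettes("top","lane")[:1]:
    a=cv2.minAreaRect(np.argwhere(r["region"])[:,::-1].astype(np.float32));b=cv2.boxPoints(a)
    print("lane",[atz("top",p[::-1],.031)[:2] for p in b])
```

```text
lid 0.87 149.03465270996094 215.1039581298828 18.34531021118164 [array([0.6315, 0.1235]), array([0.6184, 0.1179]), array([0.6159, 0.1168])]
lid 0.67 99.47826385498047 259.0 17.261842727661133 [array([0.7391, 0.0264]), array([0.7179, 0.0282]), array([0.7138, 0.0285])]
jar_open 0.81 203.0 209.5 20.402305603027344 [array([0.5157, 0.1371]), array([0.5114, 0.1305]), array([0.5105, 0.1293])]
jar_shut 0.86 197.54324340820312 264.1864929199219 19.354413986206055 [array([0.5247, 0.0207]), array([0.5197, 0.0229]), array([0.5187, 0.0233])]
jar_shut 0.69 273.29998779296875 269.8999938964844 20.506202697753906 [array([0.3644, 0.0125]), array([0.3715, 0.0153]), array([0.3729, 0.0159])]
lane [array([0.546 , 0.3502]), array([ 0.5807, -0.1822]), array([ 0.4871, -0.1865]), array([0.4523, 0.3418])]
```

View pics/crop1.png

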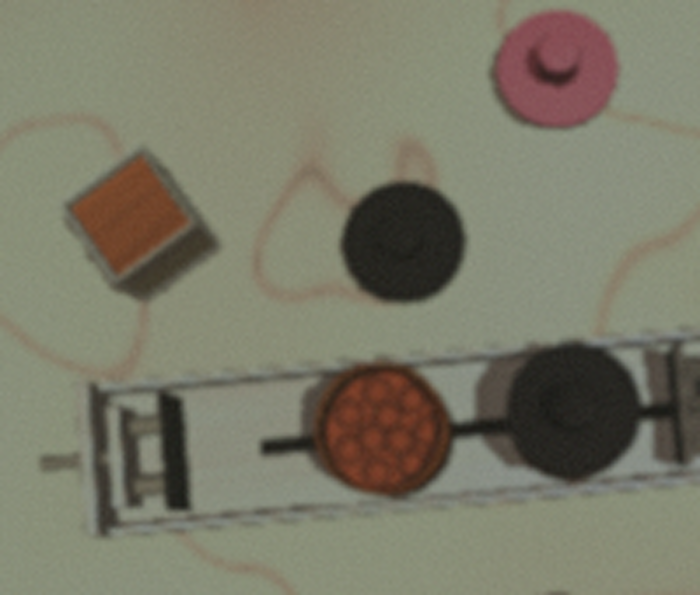

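```bash
python3 -m inch '0.032 -0.03 0 0 0.09; 0.064 -0.06 0 0 0.09; 0.096 -0.09 0 0 0.09; 0.128 -0.12 0 0 0.09; 0.16 -0.15 0 0 0.09'
```

```text
clock: 1.8
position: [0.2622, -0.4261, 0.405]
ee_rot: [3.121, 0.35, 0.0]
force: [0.2, -0.5, 0.2]
width: 0.981
gripper_force: 0.0
```

The crop shows the black lid, knob up, at crop (403,240), which is image (149,215). The pink look-alike is at the upper right. The pad face is at crop x≈187. I'm moving over the black lid.

```bash
python3 -m inch '0.036 -0.034 0 0 0.09; 0.07 -0.066 0 0 0.09; 0.104 -0.098 0 0 0.09; 0.138 -0.13 0 0 0.09; 0.16 -0.15 0 0 0.09' >/dev/null
python3 -m inch '0.036 -0.034 0 0 0.09; 0.07 -0.066 0 0 0.09; 0.104 -0.098 0 0 0.09; 0.138 -0.13 0 0 0.09; 0.16 -0.15 0 0 0.09' >/dev/null
python3 -m inch '0.03 -0.03 0 0 0.09; 0.06 -0.06 0 0 0.09; 0.08 -0.08 0 0 0.09; 0.1 -0.1 0 0 0.09; 0.12 -0.11 0 0 0.09'
python3 -m inch '0 0 0 -0.14 0.09; 0 0 0 -0.28 0.09; 0 0 0 -0.42 0.09; 0 0 0 -0.56 0.09; 0 0 0 -0.7 0.09'  >/dev/null
python3 -m inch '0 0 0 -0.14 0.09; 0 0 0 -0.28 0.09; 0 0 0 -0.42 0.09; 0 0 0 -0.56 0.09; 0 0 0 -0.71 0.09'
python3 - <<'E'
from h import *
np.set_printoptions(precision=4,suppress=True)
s=arm.observe();print(s["joints"])
R=cv2.Rodrigues(np.array(s["ee_rot"],float))[0];print(R)
im=arm.get_image("wrist");cv2.imwrite("pics/w1.png",im[...,::-1]);print(arm.get_calibration("wrist")["pose"])
for r in arm.silhouettes("wrist","lid")[:3]:
    m=r["region"].astype(np.uint8)
    (cx,cy),rad=cv2.minEnclosingCircle(np.argwhere(m)[:,::-1].astype(np.float32))
    print(r["conf"],cy,cx,rad,atz("wrist",(cy,cx),.016))
E
```

```text
clock: 3.3
position: [0.5998, 0.0723, 0.4048]
ee_rot: [-3.121, -0.354, -0.0]
force: [0.1, 0.7, 0.3]
width: 0.978
gripper_force: 0.0
clock: 4.3
position: [0.5995, 0.0696, 0.4048]
ee_rot: [2.144, 2.296, -0.0]
force: [-0.4, -0.6, -0.0]
width: 0.98
gripper_force: 0.0
[ 0.2611  0.4919 -0.6879  1.5851  0.33    1.1837 -0.4259]
[[-0.0683  0.9977  0.0002]
 [ 0.9977  0.0683 -0.0002]
 [-0.0002  0.0001 -1.    ]]
[[ 0.9969 -0.0756 -0.02    0.5955]
 [ 0.0782  0.9662  0.2458  0.1347]
 [ 0.0007 -0.2466  0.9691  0.3845]
 [ 0.      0.      0.      1.    ]]
0.74 132.8728790283203 284.77117919921875 29.18102264404297 [0.6332 0.1237 0.016 ]
0.56 208.4429473876953 353.47650146484375 27.57732582092285 [0.7384 0.0275 0.016 ]
```

View pics/w1.png

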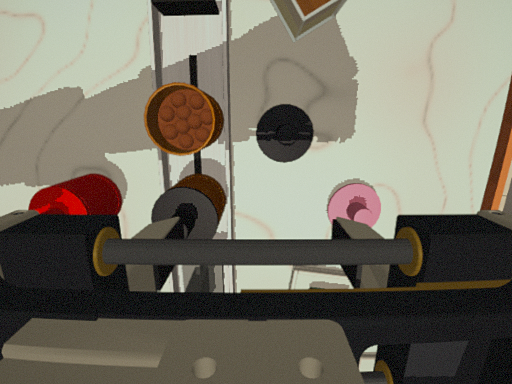

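The wrist view shows the black lid at (133,285), the open jar at (118,184) and the pink lid at (206,353). The lid position (0.633, 0.124) agrees with the top camera to 2 mm, so I'm descending and gripping.

```bash
python3 -m inch '0.026 0.018 0.02 0 0.0918; 0.052 0.037 0.04 0 0.0918; 0.052 0.037 0.08 0 0.0918; 0.052 0.037 0.12 0 0.0918; 0.052 0.037 0.15 0 0.0918' 
python3 -m inch '0 0 0.03 0 0.0918; 0 0 0.05 0 0.0918; 0 0 0.056 0 0.0918; 0 0 0.056 0 0.0918'
python3 -m inch '0 0 0 0 0.02; 0 0 0 0 0.02; 0 0 0 0 0.02; 0 0 0 0 0.02; 0 0 0 0 0.02' 25
python3 -m inch '0 0 0 0 0.02; 0 0 0 0 0.02; 0 0 0 0 0.02'
```

```text
clock: 4.9
position: [0.6327, 0.1239, 0.2522]
ee_rot: [-2.155, -2.285, 0.003]
force: [0.7, -1.0, -0.4]
width: 0.996
gripper_force: 0.0
clock: 5.3
position: [0.6337, 0.1241, 0.1992]
ee_rot: [2.155, 2.285, 0.001]
force: [-0.1, 1.1, 0.5]
width: 0.998
gripper_force: 0.0
clock: 5.8
position: [0.6331, 0.1239, 0.1988]
ee_rot: [2.151, 2.29, -0.0]
force: [0.9, 0.3, 0.5]
width: 0.613
gripper_force: 0.0
clock: 6.1
position: [0.6332, 0.1239, 0.1987]
ee_rot: [2.151, 2.29, -0.0]
force: [-0.5, -1.0, 1.1]
width: 0.352
gripper_force: 0.0
```

```bash
python3 -m inch '0 0 0 0 0.015; 0 0 0 0 0.015; 0 0 0 0 0.015; 0 0 0 0 0.015' 25
python3 -m inch '0 0 -0.02 0 0.015; 0 0 -0.05 0 0.015; 0 0 -0.09 0 0.015; 0 0 -0.13 0 0.015; 0 0 -0.13 0 0.015'
python3 - <<'E'
from h import *
np.set_printoptions(precision=4,suppress=True)
s=arm.observe();R=cv2.Rodrigues(np.array(s["ee_rot"],float))[0];p=np.array(s["position"]);print(p,R[:,:2].T)
im=arm.get_image("wrist");cv2.imwrite("pics/w2.png",im[...,::-1])
for c in("wrist","top"):
  if c=="top":arm.get_image(c)
  for r in arm.place_of(c,"jar_open_rim")[:2]:
    w=atz(c,r["point"],.086);print(c,r["conf"],r["point"],w,"tool shift",R.T@(w-p))
  for r in arm.silhouettes(c,"jar_open")[:2]:
    m=r["region"].astype(np.uint8)
    b=cv2.boundingRect(np.argwhere(m)[:,::-1].astype(np.int32));print(c,r["conf"],r["point"],b)
E
```

```text
clock: 6.5
position: [0.6331, 0.1239, 0.1987]
ee_rot: [2.15, 2.29, -0.0]
force: [-1.5, 0.5, 0.5]
width: 0.273
gripper_force: 25.0
clock: 7.0
position: [0.6345, 0.1252, 0.3347]
ee_rot: [2.147, 2.287, 0.013]
force: [1.2, 0.1, -1.2]
width: 0.277
gripper_force: 25.0
[0.6345 0.1252 0.3347] [[-0.0629  0.998   0.0022]
 [ 0.998   0.0629  0.0089]]
wrist 0.65 [183.7, 110.5] [0.5117 0.1328 0.086 ] tool shift [ 0.0148 -0.1243  0.2477]
wrist 0.7 [175.9, 122.8] (71, 136, 107, 90)
top 0.84 [198.6, 209.2] [0.52  0.131 0.086] tool shift [ 0.0124 -0.1161  0.2477]
top 0.77 [204.2, 209.3] (190, 184, 38, 39)
```

View pics/w2.png

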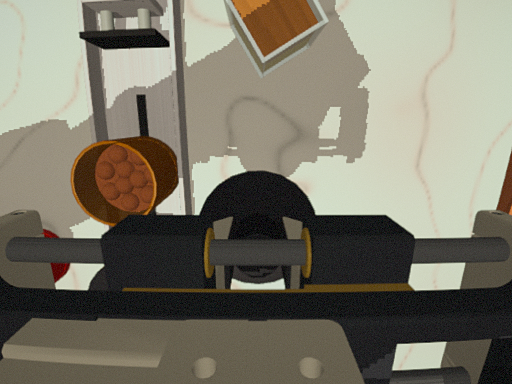

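The wrist view shows the lid held square by its knob at (225,257), and the open jar's rim ellipse is centred at about (183,114). I'm moving over the mouth.

```bash
python3 -m inch '0.004 -0.03 0 0 0.015; 0.008 -0.07 0 0 0.015; 0.015 -0.11 0 0 0.015; 0.015 -0.12 0 0 0.015; 0.015 -0.12 0.02 0 0.015'
python3 -m inch '0 0 0 0 0.015; 0 0 0 0 0.015'
python3 - <<'E'
from h import *
np.set_printoptions(precision=4,suppress=True)
s=arm.observe();R=cv2.Rodrigues(np.array(s["ee_rot"],float))[0];p=np.array(s["position"])
a=arm.get_image("wrist");b=arm.get_image("side");print(p)
b=cv2.resize(b[100:260,140:340],(480,384),interpolation=cv2.INTER_CUBIC)
cv2.imwrite("pics/w3.png",cv2.resize(np.hstack([a,b]),(800,310),interpolation=cv2.INTER_AREA)[...,::-1])
for r in arm.place_of("side","jar_open_rim")[:2]+arm.place_of("side","jar_open")[:2]:print(r, atz("side",r["point"],.086),atz("side",r["point"],.006))
g=p+R@np.array([0,0,.159]);print("lid exp",g,"knob px wrist",proj("wrist",g),"rim px if aligned",proj("wrist",[g[0],g[1],.086]),proj("side",[g[0],g[1],.086]))
th=np.linspace(0,2*np.pi,9)[:-1]
for r in arm.silhouettes("wrist","jar_open")[:1]:
    m=r["region"].astype(np.uint8);c=np.argwhere(m)
    print(r["conf"],cv2.boundingRect(c[:,::-1].astype(np.int32)))
    i=c[:,1].argmin();j=c[:,1].argmax();k=c[:,0].argmin();print(c[i],c[j],c[k],atz("wrist",c[i],.086),atz("wrist",c[j],.086),atz("wrist",c[k],.086))
E
```

```text
clock: 7.8
position: [0.5115, 0.1319, 0.3099]
ee_rot: [2.147, 2.291, 0.003]
force: [1.4, -0.1, -0.7]
width: 0.278
gripper_force: 25.0
clock: 8.0
position: [0.5128, 0.1312, 0.3083]
ee_rot: [-2.15, -2.289, 0.002]
force: [0.3, -0.3, -1.0]
width: 0.276
gripper_force: 25.0
[0.5128 0.1312 0.3083]
{'point': [171.8, 223.8], 'conf': 0.63} [0.5099 0.123  0.086 ] [0.5072 0.2302 0.006 ]
{'point': [273.7, 321.4], 'conf': 0.3} [ 0.6918 -0.209   0.086 ] [ 0.7121 -0.1436  0.006 ]
{'point': [193.0, 227.8], 'conf': 0.81} [0.5186 0.0408 0.086 ] [0.517  0.1376 0.006 ]
{'point': [242.5, 235.9], 'conf': 0.56} [ 0.5328 -0.1178  0.086 ] [ 0.533  -0.0409  0.006 ]
lid exp [0.5125 0.1312 0.1493] knob px wrist (np.float64(246.47653255041655), np.float64(254.0732688817892)) rim px if aligned (np.float64(210.7007270603959), np.float64(254.86011069955637)) (np.float64(169.77397061338874), np.float64(224.86459216161515))
0.58 (215, 148, 88, 41)
[183 215] [185 302] [148 255] [0.4814 0.1509 0.086 ] [0.5464 0.1535 0.086 ] [0.5096 0.1787 0.086 ]
```

View pics/w3.png

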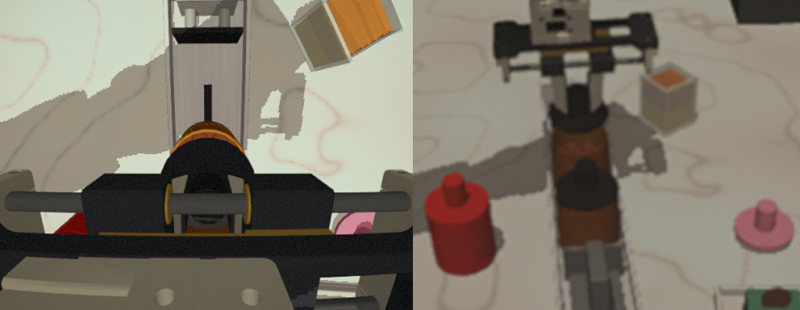

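The wrist view shows the lid over the jar with a bright rim arc at about (155,255) ahead of it. The side view also shows the lid directly above the amber jar. I'll fit the arc to get the exact offset.

Run:
```python
from h import *
from scipy.optimize import least_squares
np.set_printoptions(precision=4,suppress=True)
a=arm.get_image("wrist");s=arm.observe();R=cv2.Rodrigues(np.array(s["ee_rot"],float))[0];g=np.array(s["position"])+R@[0,0,.159]
c=a[140:215,205:310].astype(int)
cv2.imwrite("pics/w4.png",cv2.resize(c.astype(np.uint8),None,fx=7,fy=7,interpolation=cv2.INTER_CUBIC)[...,::-1])
for r in range(0,75,3):
    row=c[r];print(r+140,[ (k+205,*row[k]) for k in (30,50,70)])
m=(c[...,0]>150)&(c[...,2]<110)&(c[...,0]-c[...,2]>90)
q=np.argwhere(m)+[140,205];print(len(q))
P=np.array([atz("wrist",x,.086)[:2] for x in q])
f=least_squares(lambda t:np.hypot(*(P-t).T)-.0365,g[:2],loss="soft_l1",f_scale=.001);print(f.x,np.abs(f.fun).mean(),"grasp",g, P.min(0),P.max(0))
```

```text
140 [(235, np.int64(154), np.int64(148), np.int64(137)), (255, np.int64(23), np.int64(27), np.int64(12)), (275, np.int64(148), np.int64(138), np.int64(130))]
143 [(235, np.int64(149), np.int64(142), np.int64(129)), (255, np.int64(19), np.int64(14), np.int64(20)), (275, np.int64(143), np.int64(137), np.int64(125))]
146 [(235, np.int64(154), np.int64(142), np.int64(137)), (255, np.int64(24), np.int64(22), np.int64(20)), (275, np.int64(147), np.int64(139), np.int64(128))]
149 [(235, np.int64(153), np.int64(145), np.int64(133)), (255, np.int64(38), np.int64(37), np.int64(29)), (275, np.int64(147), np.int64(138), np.int64(130))]
152 [(235, np.int64(152), np.int64(142), np.int64(133)), (255, np.int64(63), np.int64(36), np.int64(0)), (275, np.int64(150), np.int64(143), np.int64(131))]
155 [(235, np.int64(150), np.int64(145), np.int64(131)), (255, np.int64(65), np.int64(28), np.int64(0)), (275, np.int64(86), np.int64(66), np.int64(46))]
158 [(235, np.int64(67), np.int64(39), np.int64(15)), (255, np.int64(65), np.int64(29), np.int64(1)), (275, np.int64(87), np.int64(51), np.int64(11))]
161 [(
[... 2136 characters left out ...]
5, np.int64(28), np.int64(21), np.int64(29)), (255, np.int64(19), np.int64(10), np.int64(8)), (275, np.int64(18), np.int64(14), np.int64(19))]
206 [(235, np.int64(27), np.int64(23), np.int64(30)), (255, np.int64(24), np.int64(29), np.int64(28)), (275, np.int64(27), np.int64(25), np.int64(22))]
209 [(235, np.int64(18), np.int64(16), np.int64(15)), (255, np.int64(10), np.int64(17), np.int64(19)), (275, np.int64(19), np.int64(16), np.int64(22))]
212 [(235, np.int64(21), np.int64(23), np.int64(24)), (255, np.int64(16), np.int64(21), np.int64(15)), (275, np.int64(32), np.int64(30), np.int64(28))]
291
[0.5135 0.1322] 0.000529891730794001 grasp [0.5128 0.1315 0.15  ] [0.4792 0.1461] [0.5449 0.1697]
```

View pics/w4.png

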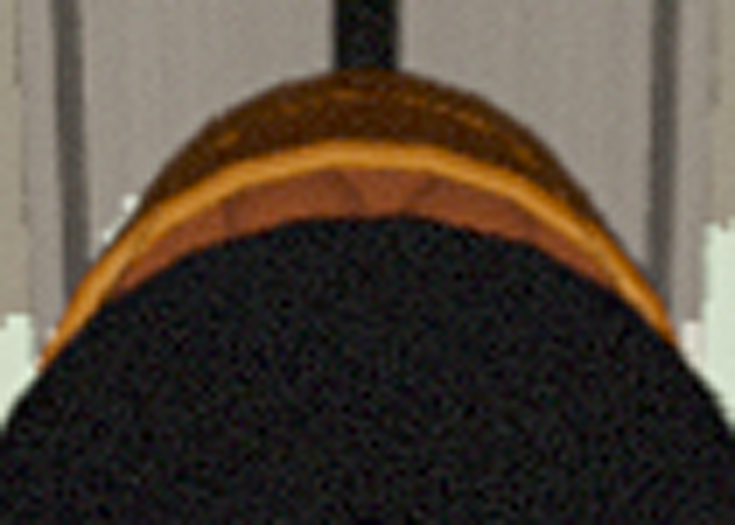

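The clean rim arc, apex at crop (365,155), fits to 0.5 mm, and the lid is within 1 mm of the mouth centre. I'm lowering it.

```bash
python3 -m inch '0.001 0.001 0.01 0 0.015; 0.001 0.001 0.018 0 0.015; 0.001 0.001 0.022 0 0.015; 0.001 0.001 0.026 0 0.015; 0.001 0.001 0.03 0 0.015'
python3 -m inch '0 0 0.002 0 0.015; 0 0 0.003 0 0.015; 0 0 0.004 0 0.015; 0 0 0.004 0 0.015'
```

```text
clock: 8.8
position: [0.5133, 0.1325, 0.2783]
ee_rot: [-2.15, -2.29, 0.0]
force: [-0.2, 0.6, -0.4]
width: 0.276
gripper_force: 25.0
clock: 9.2
position: [0.5134, 0.1324, 0.2748]
ee_rot: [2.15, 2.29, 0.0]
force: [-0.9, -0.2, -1.5]
width: 0.276
gripper_force: 25.0
```

```bash
python3 -m inch '0 0 0.001 0 0.03; 0 0 0.001 0 0.04; 0 0 0.001 0 0.05; 0 0 0.001 0 0.06; 0 0 0.001 0 0.07'
python3 -m inch '0 0 -0.01 0 0.075; 0 0 -0.04 0 0.075; 0 0 -0.08 0 0.075; 0 0 -0.1 0 0.075'
python3 -m inch '-0.04 0 0 0 0.075; -0.08 0 0 0 0.075; -0.12 0 0 0 0.075; -0.15 0 0 0 0.075; -0.15 0 0 0 0.075'
python3 - <<'E'
from h import *
np.set_printoptions(precision=4,suppress=True)
s=arm.observe();R=cv2.Rodrigues(np.array(s["ee_rot"],float))[0];p=np.array(s["position"])
a=arm.get_image("wrist");b=arm.get_image("side");print(p)
b=cv2.resize(b[100:260,140:340],(480,384),interpolation=cv2.INTER_CUBIC)
cv2.imwrite("pics/w5.png",cv2.resize(np.hstack([a,b]),(800,310),interpolation=cv2.INTER_AREA)[...,::-1])
arm.get_image("top")
for c in("top","side","wrist"):
  for n,z in(("pusher_grip",.07),("pusher",.0065),("jar_shut",.006),("jar_open_rim",.086),("endstop",.006)):
   for r in arm.place_of(c,n)[:1]:
    w=atz(c,r["point"],z);print(c,n,round(r["conf"],2),r["point"],w,"tool",R.T@(w-p))
E
```

```text
clock: 9.7
position: [0.5134, 0.1324, 0.2738]
ee_rot: [2.15, 2.29, 0.0]
force: [-0.1, 0.0, 0.4]
width: 0.628
gripper_force: 0.0
clock: 10.1
position: [0.5137, 0.1332, 0.3774]
ee_rot: [2.149, 2.29, 0.005]
force: [-0.1, -0.9, 0.6]
width: 0.815
gripper_force: 0.0
clock: 10.6
position: [0.523, -0.0222, 0.374]
ee_rot: [2.157, 2.282, -0.003]
force: [-0.4, -0.6, 0.6]
width: 0.821
gripper_force: 0.0
[ 0.523  -0.0222  0.374 ]
top jar_shut 0.67 [199.0, 261.9] [0.5222 0.0254 0.006 ] tool [0.0485 0.002  0.3679]
top endstop 0.55 [211.2, 130.4] [0.5019 0.3103 0.006 ] tool [ 0.334  -0.0024  0.3672]
side pusher_grip 0.92 [242.2, 234.0] [ 0.5289 -0.1013  0.07  ] tool [-0.0786  0.0016  0.3042]
side pusher 0.74 [242.9, 230.1] [ 0.5197 -0.0419  0.0065] tool [-0.0186 -0.0042  0.3675]
side jar_shut 0.71 [223.1, 228.4] [0.5169 0.0243 0.006 ] tool [ 0.0477 -0.0034  0.3679]
side jar_open_rim 0.59 [168.8, 225.0] [0.5129 0.1352 0.086 ] tool [ 0.1584 -0.0012  0.2876]
side endstop 0.73 [158.6, 224.2] [0.5087 0.2936 0.006 ] tool [0.3171 0.0035 0.3672]
wrist pusher_grip 0.83 [257.3, 257.3] [ 0.5294 -0.0983  0.07  ] tool [-0.0756  0.0022  0.3041]
wrist pusher 0.79 [187.9, 259.7] [ 0.5284 -0.0334  0.0065] tool [-0.0105  0.0049  0.3675]
wrist jar_shut 0.77 [140.6, 138.6] [0.3739 0.0174 0.006 ] tool [ 0.0488 -0.1465  0.3679]
```

View pics/w5.png

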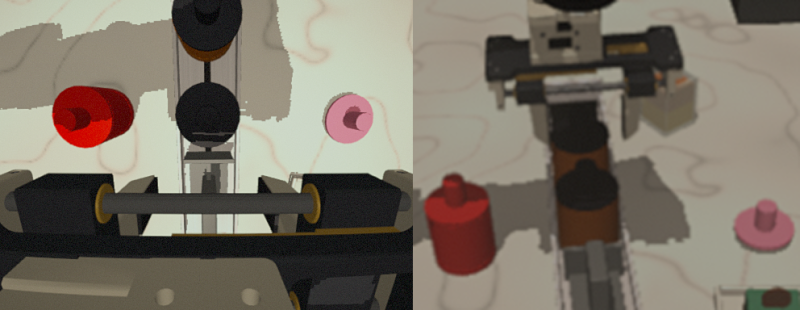

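The wrist view shows both jars lidded in a row and the pusher fin at about (230,258). The side view agrees. The grip point is about (0.529, −0.0995). I'm going down onto the fin, and I'll estimate the pad's face from saved pictures.

```bash
python3 -m inch '-0.04 0 0 0 0.075; -0.082 0.001 0 0 0.075; -0.082 0.001 0.03 0 0.075; -0.082 0.001 0.06 0 0.075; -0.082 0.001 0.09 0 0.075'
python3 -m inch '0 0 0.025 0 0.075; 0 0 0.045 0 0.075; 0 0 0.045 0 0.06; 0 0 0.045 0 0.04; 0 0 0.045 0 0.01' 30
python3 -m inch '0 0 0 0 0.01; 0 0 0 0 0.01; 0 0 0 0 0.01; 0 0 0 0 0.01; 0 0 0 0 0.01' 30
python3 - <<'E'
from h import *
np.set_printoptions(precision=4,suppress=True)
im=cv2.imread("pics/top0.png")
g=im[190:230,125:185].sum(2)//3
print(g[10:30:3]); 
import itertools
for col in (150,151,152,153,154,155): print(col,atz("top",(209,col),.05)[:2],atz("top",(209,col),.006)[:2])
E
```

```text
clock: 12.0
position: [0.5289, -0.0997, 0.2828]
ee_rot: [2.152, 2.288, 0.001]
force: [0.3, -0.6, -0.0]
width: 0.814
gripper_force: 0.0
clock: 12.5
position: [0.5296, -0.099, 0.2399]
ee_rot: [2.15, 2.289, 0.002]
force: [0.4, -0.1, -1.1]
width: 0.602
gripper_force: 0.0
clock: 13.0
position: [0.529, -0.0991, 0.2389]
ee_rot: [2.15, 2.29, -0.0]
force: [-0.7, -0.5, 2.6]
width: 0.218
gripper_force: 30.0
[[105  69  56  55  66  93 123 133 122  83  53  60  73  84  89  90  89  89
   90  90  73  48  35  33  29  30  40  76 112 131 133 136 135 135 136 137
  130 134 135 134 133 134 133 130 134 131 134 133 131 133 133 132 129 133
  132 132 132 131 134 130]
 [113  82  62  54  58  81 117 134 123  86  56  60  74  83  86  87  88  92
   92  90  77  49  36  32  30  30  37  65 103 129 138 132 136 132 134 132
  134 133 133 134 131 138 133 134 130 132 131 132 131 133 134 135 133 133
  130 130 127 128 129 124]
 [126  99  66  54  56  76 115 131 126 101  68  57  54  62  96 123 133 135
  135 130 109  67  35  30  32  33  31  60 103 127 134 133 129 134 133 134
  129 133 130 132 132 133 132 132 134 131 135 133 124 
[... 559 characters left out ...]
 58  55  61  96 122 137 126  87  58  52  56  63  82  90  96
   97  93  84  65  45  34  30  30  32  38  67 108 131 138 136 132 136 136
  133 135 135 133 136 134 136 134 133 136 134 132 134 131 135 133 134 134
  131 132 132 132 132 132]
 [133 121  88  62  55  57  79 115 134 127  91  61  60  77  92  96  98 100
   99  97  94  80  52  37  32  33  32  34  59  99 128 133 132 134 135 133
  133 134 134 137 134 134 134 134 135 138 135 135 136 136 136 130 134 132
  133 133 138 138 137 133]]
150 [0.5037 0.2571] [0.5058 0.2669]
151 [0.5036 0.255 ] [0.5058 0.2647]
152 [0.5036 0.2529] [0.5057 0.2625]
153 [0.5036 0.2508] [0.5057 0.2603]
154 [0.5035 0.2487] [0.5057 0.2581]
155 [0.5035 0.2466] [0.5056 0.2559]
```

The fin is gripped (20 mm). The pad's face is estimated at y≈0.261, so contact should come after about 143 mm of travel and half press after about 153 mm. I'm pushing gently.

```bash
for i in 1 2; do :; done
python3 -m inch '0.006 0 0 0 0.01; 0.014 0 0 0 0.01; 0.022 0 0 0 0.01; 0.03 0 0 0 0.01; 0.038 0 0 0 0.01' 40
python3 -m inch '0.008 0 0 0 0.01; 0.016 0 0 0 0.01; 0.024 0 0 0 0.01; 0.032 0 0 0 0.01; 0.04 0 0 0 0.01' | head -4
python3 -m inch '0.008 0 0 0 0.01; 0.016 0 0 0 0.01; 0.024 0 0 0 0.01; 0.032 0 0 0 0.01; 0.04 0 0 0 0.01' | head -4
python3 -m inch '0.004 0 0 0 0.01; 0.008 0 0 0 0.01' | head -4
python3 -m inch '0.002 0 0 0 0.01; 0.004 0 0 0 0.01' | head -4
python3 - <<'E'
from h import *
im=arm.get_image("top");cv2.imwrite("pics/t6.png",cv2.resize(im[160:250,90:330],(800,300),interpolation=cv2.INTER_CUBIC)[...,::-1])
print(arm.observe()["force"])
E
```

```text
clock: 13.5
position: [0.5266, -0.0633, 0.2389]
ee_rot: [2.151, 2.286, -0.005]
force: [-1.5, -10.0, 4.4]
width: 0.219
gripper_force: 40.0
clock: 14.0
position: [0.5239, -0.0236, 0.2389]
ee_rot: [2.151, 2.286, -0.006]
force: [-1.8, -11.4, 7.5]
clock: 14.5
position: [0.5212, 0.0163, 0.2388]
ee_rot: [2.151, 2.286, -0.007]
force: [-3.3, -12.5, 10.0]
clock: 14.7
position: [0.5207, 0.0244, 0.2389]
ee_rot: [2.151, 2.287, -0.007]
force: [-3.5, -11.9, 9.5]
clock: 14.9
position: [0.5204, 0.0283, 0.2389]
ee_rot: [2.151, 2.287, -0.007]
force: [-3.2, -12.3, 9.4]
[ -3.6637007 -11.2025076   9.0067453]
```

View pics/t6.png

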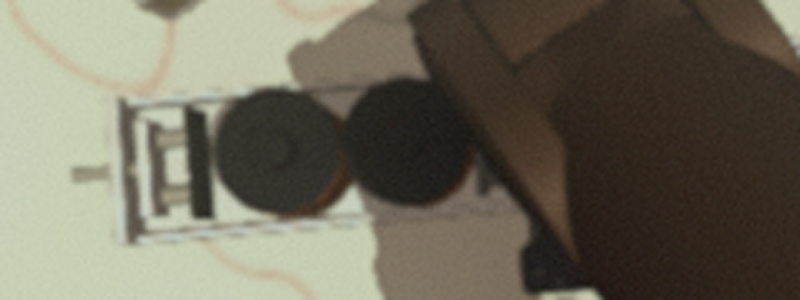

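The top crop shows both lidded jars touching, with the leading lid edge at x≈215 and the pad at x≈208 still not pressed. The force baseline is about 12 N. I'm pushing on in small steps and watching the force.

```bash
python3 -m inch '0.002 0 0 0 0.01; 0.004 0 0 0 0.01' | sed -n '2p;4p'
python3 -m inch '0.002 0 0 0 0.01; 0.004 0 0 0 0.01' | sed -n '2p;4p'
python3 -m inch '0.002 0 0 0 0.01; 0.004 0 0 0 0.01' | sed -n '2p;4p'
python3 -m inch '0.001 0 0 0 0.01; 0.002 0 0 0 0.01' | sed -n '2p;4p'
python3 -m inch '0.001 0 0 0 0.01; 0.002 0 0 0 0.01' | sed -n '2p;4p'
python3 -m inch '0.001 0 0 0 0.01; 0.002 0 0 0 0.01' | sed -n '2p;4p'
```

```text
position: [0.5202, 0.0322, 0.2388]
force: [-4.2, -11.2, 10.5]
position: [0.5199, 0.0362, 0.2389]
force: [-4.0, -10.8, 10.2]
position: [0.5196, 0.0402, 0.2388]
force: [-3.8, -11.4, 10.0]
position: [0.5195, 0.0422, 0.2389]
force: [-4.8, -11.0, 10.6]
position: [0.5193, 0.0442, 0.2389]
force: [-4.3, -11.6, 11.0]
position: [0.5192, 0.0462, 0.2388]
force: [-5.2, -10.9, 10.7]
```

```bash
python3 -m inch '0.001 0 0 0 0.01; 0.002 0 0 0 0.01' | sed -n '2p;4p'
python3 -m inch '0.001 0 0 0 0.01; 0.002 0 0 0 0.01' | sed -n '2p;4p'
python3 -m inch '0.001 0 0 0 0.01; 0.002 0 0 0 0.01' | sed -n '2p;4p'
python3 - <<'E'
from h import *
im=arm.get_image("top");cv2.imwrite("pics/t7.png",cv2.resize(im[185:245,110:210],(800,480),interpolation=cv2.INTER_CUBIC)[...,::-1])
g=im[190:230,125:185].astype(int).sum(2)//3
print(g[10:30:3,:32])
E
```

```text
position: [0.5191, 0.0481, 0.2389]
force: [-5.1, -12.4, 11.1]
position: [0.519, 0.0499, 0.2389]
force: [-4.2, -12.4, 11.4]
position: [0.5189, 0.0517, 0.2389]
force: [-3.9, -14.3, 11.4]
[[157 110  86  81  98 138 177 192 178 124  91 105 122 127 134 132 132 115
   80  52  50  49  50  51  48  47  48  49  41  46  43  44]
 [168 128  96  82  89 128 171 194 179 129  94 108 124 129 130 134 127 109
   73  47  51  52  49  50  47  48  41  47  48  47  47  47]
 [185 150 105  81  83 116 170 195 189 147 100  83  80  96 138 176 172 121
   65  49  49  52  47  50  51  48  46  47  48  49  48  47]
 [189 151 105 100 107 137 175 196 196 174 123  87  78  88 130 175 177 131
   76  49  47  48  48  54  50  51  48  48  47  47  48  47]
 [189 154 107  96 110 131 165 189 196 183 131  85  84  80 121 168 189 184
  144  86  53  53  50  49  48  51  51  48  49  50  46  49]
 [190 159 114  87  83  95 141 181 199 183 132  87  83  84  97 123 138 140
  127  94  60  50  49  49  49  48  52  46  48  48  50  49]
 [193 170 137  98  84  88 119 171 196 184 136  98 111 137 142 144 146 144
  141 124  78  54  46  51  47  53  48  50  51  45  49  49]]
```

View pics/t7.png

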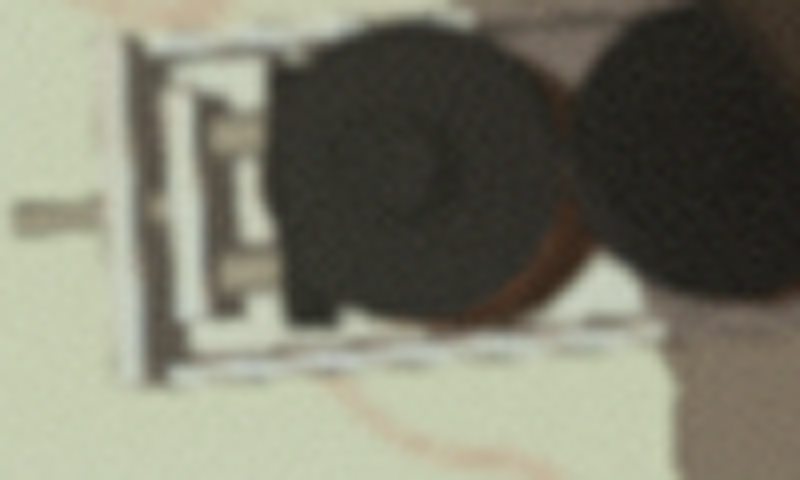

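The lid sits flush on the leading jar and touches the pad. Its lower-left corner has moved from about col 147.6 to 145.9, roughly 4 mm. Force is 14 N against a baseline of 11.3 N, which agrees. That puts contact at about TCP y 0.0475, so I need about 6 mm more.

```bash
python3 -m inch '0.001 0 0 0 0.01; 0.002 0 0 0 0.01' | sed -n '2p;4p'
python3 -m inch '0.001 0 0 0 0.01; 0.002 0 0 0 0.01' | sed -n '2p;4p'
python3 -m inch '0.001 0 0 0 0.01; 0.002 0 0 0 0.01; 0.002 0 0 0 0.01; 0.002 0 0 0 0.01' | sed -n '2p;4p'
python3 - <<'E'
from h import *
import h
im=arm.get_image("top");old=cv2.imread("pics/top0.png")[...,::-1]
for r in (197,198,199,200,217,218,219,220,221):
    o=[]
    for I in(old,im):
        g=I[r,135:165].astype(float).mean(1);d=g.min();hi=np.median(np.sort(g[3:14])[-6:])
        k=next(i for i in range(8,30) if g[i]<(d+hi)/2);o.append(135+k-((d+hi)/2-g[k])/(g[k-1]-g[k]))
    print(r,np.round(o,2),round((o[0]-o[1])*2.1,1))
E
```

```text
position: [0.5188, 0.0534, 0.2388]
force: [-4.7, -14.6, 12.6]
position: [0.5187, 0.0552, 0.2389]
force: [-4.8, -15.8, 13.8]
position: [0.5185, 0.0571, 0.2388]
force: [-4.3, -16.3, 12.3]
197 [144.83 136.78] 16.9
198 [144.84 136.12] 18.3
199 [145.37 136.47] 18.7
200 [145.54 136.17] 19.7
217 [146.58 142.36] 8.9
218 [146.55 142.41] 8.7
219 [146.58 142.36] 8.9
220 [146.67 142.5 ] 8.8
221 [146.87 142.97] 8.2
```

Force is up 5 N and the pad has moved about 9 mm in the image, so it is pressed about halfway. I'm releasing and retreating upward.

```bash
python3 -m inch '0 0 0 0 0.03; 0 0 0 0 0.05; 0 0 0 0 0.06; 0 0 0 0 0.06; 0 0 0 0 0.06' | sed -n '2p;4,5p'
python3 -m inch '0 0 -0.02 0 0.06; 0 0 -0.06 0 0.06; 0 0 -0.1 0 0.06; 0 0 -0.14 0 0.06; 0 0 -0.17 0 0.06'  | sed -n '1,2p;4p'
python3 -m inch '-0.05 0 0 0 0.06; -0.1 0 0 0 0.06; -0.15 0 0 0 0.06; -0.2 0 0 0 0.06; -0.2 0 0 0 0.06'  | sed -n '1,2p;4p'
python3 - <<'E'
from h import *
im=arm.get_image("top");s=arm.get_image("side")
A=cv2.resize(im[130:250,110:310],(500,300),interpolation=cv2.INTER_CUBIC);B=cv2.resize(s[120:250,190:310],(277,300),interpolation=cv2.INTER_CUBIC)
cv2.imwrite("pics/end.png",np.hstack([A,B])[...,::-1])
old=cv2.imread("pics/top0.png")[...,::-1]
for r in (217,219,221):
    o=[]
    for I in(old,im):
        g=I[r,135:165].astype(float).mean(1);d=g.min();hi=np.median(np.sort(g[3:14])[-6:])
        k=next(i for i in range(6,30) if g[i]<(d+hi)/2);o.append(135+k-((d+hi)/2-g[k])/(g[k-1]-g[k]))
    print(r,np.round(o,2),round((o[0]-o[1])*2.1,1))
E
```

```text
position: [0.5189, 0.0609, 0.2387]
force: [-0.2, 0.1, -0.1]
width: 0.6
clock: 18.65
position: [0.5189, 0.0611, 0.4112]
force: [1.2, 0.7, -1.1]
clock: 19.15
position: [0.531, -0.1472, 0.4078]
force: [0.1, 0.2, 0.0]
217 [146.58 142.39] 8.8
219 [146.58 142.51] 8.5
221 [146.87 143.01] 8.1
```

View pics/end.png

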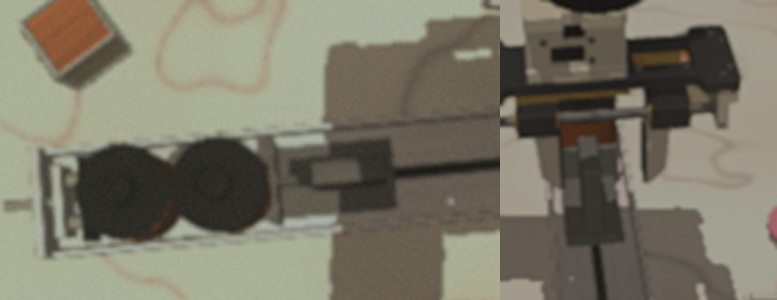

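The final view shows the lid flush on the leading jar at (122,188), the second jar at (220,185), the pusher against it, and the pad still pressed in about 9 mm. The gripper is clear, so I'm handing in.

```bash
python3 -c "
from cell import arm
print(arm.sign_off())"
```

```text
the job is handed in; nothing more can be done
None
```

The job is handed in: the lid is seated on the open jar and released, and the pusher is left holding both jars in a row against the pad, pressed in about 9 mm; the dish and dessert cup were not touched.

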